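Pop the push-push hatch in a micrometer drawer

ROBOT

A 7-joint arm with a two-finger parallel gripper is mounted at the origin on the work surface. World frame = base frame: x ahead of the robot, y to its left, z up, the work surface at z = 0. Lengths are in m, angles in rad, forces in N, time in s.
With the tool pointing down it reaches from about 0.425 to 0.925 m from the base axis. Payload 6.8 kg.
Tool frame: the origin (TCP) lies at the very end of the fingers, on their centre line; the grasp point (between the pads) lies r.pinch_z behind it (r.pinch_z is the distance from the TCP to the grasp point, in m); z points along the fingers, y is the line along which they close (so a half turn about z gives the same grasp; the last joint's range is limited). The gripper opens to 85 mm and grips with 20 to 120 N. Pads are 22 mm wide; open, the fingers measure 114 mm over their backs; the gripper's body (76 mm by 85 mm) begins 54 mm behind the grasp point. The pads swing forward as they close: fully open they stand 13 mm farther back than shut.
Start: joints at [1, 0.477, 0.022, 1.555, -0.011, 1.109, -0.083], TCP at [0.301, -0.604, 0.2] pointing down, gripper open.
Joint ranges: [-2.96, 2.96], [-0.34, 2.1], [-1.41, 1.46], [0.24, 2.44], [-1.37, 4.51], [0.17, 1.92], [-2.96, 2.96]. Speed limits (rad/s): [2.39, 2.39, 3.14, 3.14, 3.14, 3.14, 3.14].

INTERFACE

Orientations are given as a rotation vector (axis times angle).
In Python, from bench import status, grab_frame, camera_model, r gives the robot as it stands. The module is installed in compiled form; this text tells all that it offers.
- The arm moves only by the shell command python3 -m creep 'ROWS' [FORCE]. ROWS is text: rows parted by semicolons, each of 7 numbers parted by spaces: the turn, a rotation vector about the tool's x, y, z in rad, then the shift along the tool's x, y, z in mm, then the opening, from -1 (shut) to 1 (fully open). In form: rx ry rz tx ty tz fingers; .... A call has 1 to 10 rows; each row is the pose to reach, as a shift and turn from the pose commanded when the call began, along the tool's axes at that moment; what a row does not reach only later rows make up. A row lasts 1/8 s, in which the tool goes at most 62.5 mm and 10.7 degrees, less where a joint would pass 70% of its speed; a pose out of reach is approached as far as the arm can. A call with a gripper value outside its range is refused whole. The fingers move at their own pace and stop on an object; FORCE is the grip in N (left out, the last holds). Time passes only in rows, so rows that repeat a pose let the fingers close. It gives the time, the measured TCP pose, the force, the opening and the grip force at its end, in the units of the state.
- status.get_obs(): the state, without advancing time (a new reading comes with each control period).
- grab_frame(name): name is "scene" or "top"; returns (picture, depth): 480x640x3 uint8, red, green, blue; 480x640 float32, m along the optical axis (not along the pixel's ray), 0 where there is no reading.
- camera_model(name): a dict with "K" (3x3 intrinsics, pixels), "D" ([k1, k2, p1, p2, k3] as OpenCV has them; the pictures are not rectified), "rvec" (rotation vector, rad) and "tvec" (3), from world to camera coordinates, as OpenCV has them. Camera axes: x right, y down, z forward; pixel columns grow to the right and rows downward; lengths in m; the calibration is good to about 2 mm. A picture is of the moment at which its call begins. camera_model takes no time and is no camera call.
- r.hand_in(): hands the job in; it is judged then, once.
The state is a dict: "clock": time; "joints": joint angles; "qvel": joint speeds; "tau": joint torques, N m; "tcp_pos": TCP position; "orientation": TCP orientation; "contact_force": force on the tool from outside, world axes, zero at the start; "moment": the same for the moment, N m; "grip_width": finger opening in m; "gripper_force": force on a finger pad.
Only numpy, scipy, OpenCV 4.12 (cv2) and the standard library are available. Lean on these libraries where they do the work, as an engineer would, in place of code of your own. Each camera call takes 0.05 s, during which the arm holds its last target. There are 200 camera calls.

TASK

The floor of this drawer has a hatch with a push-push latch over the well for the setting standards, but the jaw of the micrometer holder is standing over it. With the fingertips, push the holder lightly round on its turntable until no part of it overhangs the hatch; only then press the hatch down once at its round push pad and back off, so that it pops up and stays fully open by itself. Pick nothing up, never push the popped hatch back down, and leave the other tools in the drawer where they lie.

Things in the scene. Friction and masses are not known exactly. Their poses are not given: they have to be found in the camera images.
- drawer: shallow tool drawer on the bench, 360 x 540 mm outside, fixed; origin at the centre of its underside, x to its back wall, y to its left wall, z up. Flat cast aluminium floor 50 mm above the bench, walls to 85 mm above the bench. In its frame the hatch covers x -45 to 65 mm, y -115 to -25 mm, and the turntable's axis is at x 10, y 50 mm
- hatch (a joint): hatch angle in rad: 0 latched shut, negative pressed in (stop -0.066), positive up (stop 0.80). Push-push latch: one press of about 4 N at the pad, past -0.052 rad (4.6 mm down at the pad; the stop is 5.8 mm down), unlatches it; when the finger goes away a damped spring (2.5 N at the pad) lifts it to 0.80 within 1.5 s. Pushing it all the way down again latches it again
- push_pad (a point): centre of the top of the round push pad on the hatch, a steel disc of 22 mm diameter standing 1.5 mm above the leaf, 88 mm from the hinge line and 22 mm from the free edge
- turntable (a joint): angle of the brass turntable (disc 110 mm across, 9.5 mm high, holder screwed on) in rad, positive anticlockwise from above (jaw towards the drawer's +x), stops at +-2.4. At 0 the jaw points along the drawer's -y, over the hatch; it starts within +-0.32; beyond +0.81 or -0.81 the jaw is clear of the hatch. Stiff to turn (0.14 N m of friction), stays where it is left
- jaw_tip (a point): end of the jaw of the black cast iron micrometer holder on the turntable, mid width, 46 mm above the drawer floor; own x outward along the jaw. Two jaw bars, one over the other, 33 to 65 mm above the floor, reach 115 mm from the turntable's axis; 22 mm wide, but 32 mm from 75 mm out to the end. Highest part, a screw, 81 mm above the drawer floor
- turn_axis (a point): a point on the turntable's axis, level with the drawer floor
- ball_micrometer: ball micrometer with a green painted C frame, lying flat, 146 x 50 x 17 mm; origin at the middle of its underside, its x along the spindle. Not to be disturbed
- hook_rule: chrome hook rule, 152 x 19 x 3 mm with a 30 mm cross hook, lying flat; origin at the middle of its underside, x along the blade. Not to be disturbed
- angle_plate: dull steel angle plate, foot 70 x 56 mm, upright 60 mm high; origin at the middle of its underside. Not to be disturbed
- cap_tin: open squat round tin of 66 mm diameter, 24 mm high, full of orange anvil caps; origin at the middle of its underside. Not to be disturbed
- spanner: flat dark steel micrometer spanner with a hooked end, about 100 x 28 x 5 mm; origin at the middle of its shank's underside, x along it. Not to be disturbed
- feeler_pack: folded feeler gauge pack, 92 x 16 x 14 mm; origin at the middle of its underside, x along it. Not to be disturbed
- v_block: small dark steel V block, 42 x 38 x 32 mm; origin at the middle of its underside. Not to be disturbed
- hatch_hinge (a point): The hatch is a flat steel leaf, 110 x 90 x 4 mm, flush with the drawer floor when shut, hinged at drawer x = 65 mm (three knuckles, far from the drawer's front), free edge towards the drawer's front (-x). This point is the middle of the hinge line, level with the leaf's top; it turns with the leaf; shut, its axes are those of the drawer

How it is judged:
By the outcome, as a careful person would: the job done as asked, in the order asked, and still so for the second after the job is handed in, with the robot touching nothing.
It also fails if it takes over 45 s, if anything falls off the work surface, if the arm or the gripper's body presses on something with over 40 N, if the wrist force passes 120 N, or if a joint passes its speed limit or range.

## Working session

There is one attempt and no reset: what is moved stays moved. The work goes in short steps, Python scripts to look and compute and a shell command to move; the robot and the scene stay as the last step left them, time stands still between calls to the robot, and variables do not carry over. Pictures are saved under pics/ and viewed, at most 10 in all, crops included, and the job is handed in when it is done.

```bash
mkdir -p pics; cat > h.py <<'E'
import numpy as np, cv2
from bench import status, grab_frame, camera_model, r
def cam(n):
    m=camera_model(n); R=cv2.Rodrigues(np.array(m["rvec"],float))[0]
    return np.array(m["K"],float),np.array(m["D"],float),R,np.array(m["tvec"],float).ravel()
def ray(n,uv):
    K,D,R,t=cam(n); p=cv2.undistortPoints(np.array(uv,float).reshape(-1,1,2),K,D).reshape(-1,2)
    return -R.T@t, np.c_[p,np.ones(len(p))]@R
def onplane(n,uv,z):
    c,d=ray(n,uv); return c+d*((z-c[2])/d[:,2])[:,None]
def cloud(n,dep):
    v,u=np.mgrid[0:480,0:640]; c,d=ray(n,np.c_[u.ravel(),v.ravel()])
    return (c+d*dep.reshape(-1,1)).reshape(480,640,3)
def proj(n,P):
    K,D,R,t=cam(n); return cv2.projectPoints(np.array(P,float).reshape(-1,1,3),cv2.Rodrigues(R)[0],t,K,D)[0].reshape(-1,2)
E
python3 - <<'E'
from h import *
o=status.get_obs(); print({k:np.round(v,3) for k,v in o.items()})
for n in("scene","top"):
    im,d=grab_frame(n); cv2.imwrite(f"pics/{n}0.png",im[:,:,::-1]); np.savez(f"{n}0.npz",im=im,d=d)
    K,D,R,t=cam(n); print(n,-R.T@t,R[2])
E
```

```text
{'clock': np.float64(0.0), 'joints': array([ 1.   ,  0.478,  0.022,  1.556, -0.012,  1.109, -0.083]), 'qvel': array([-0.002, -0.001, -0.001,  0.   ,  0.   , -0.002,  0.002]), 'tau': array([-1.0000e-03, -5.9644e+01,  1.6080e+00, -2.8120e+01,  1.2000e-02,
        9.0000e-03,  0.0000e+00]), 'tcp_pos': array([ 0.301, -0.603,  0.199]), 'orientation': array([-3.056e+00, -7.200e-01,  1.000e-03]), 'contact_force': array([ 0.08 , -0.078,  0.333]), 'moment': array([-0.001,  0.036,  0.026]), 'gripper_force': np.float64(0.0), 'grip_width': np.float64(0.085)}
scene [ 1.17486176 -0.08990164  0.53879879] [-0.79809046  0.12956945 -0.58844148]
top [0.47529005 0.01758385 0.92597294] [ 0.09353335 -0.01136851 -0.99555124]
```

View pics/scene0.png

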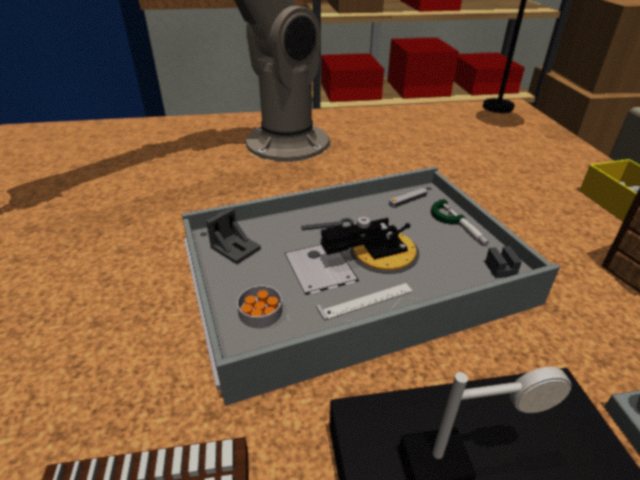

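View pics/top0.png

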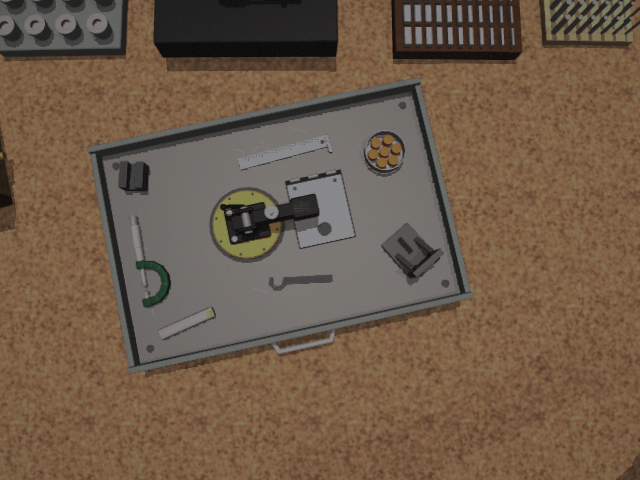

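Top view: turntable centre at about (247,224), hatch corners at (287,180), (342,170), (355,236) and (301,248), pad at (325,228). The jaw ends at about (318,206), with the hook rule at (285,152) on the hinge side.

```bash
cat > m.py <<'E'
from h import *
def drawer(im):
    hsv=cv2.cvtColor(im,cv2.COLOR_RGB2HSV)
    y=cv2.inRange(hsv,(22,90,60),(35,255,255)); y[:140]=0;y[300:]=0;y[:,:190]=0;y[:,310:]=0
    pts=np.argwhere(y)[:,::-1]
    hull=cv2.convexHull(pts.astype(np.int32)); e=cv2.fitEllipse(hull); return e,y.sum()/255
E
python3 - <<'E'
from m import *
z=np.load("top0.npz"); im,d=z["im"],z["d"]
e,n=drawer(im); print("disc",e,n)
A=onplane("top",[e[0]],.0595)[0]; print("axis",A)
C=onplane("top",[(287,180),(342,170),(355,236),(301,248)],.05); print(C, [np.linalg.norm(C[i]-C[(i+1)%4])for i in range(4)])
pad=onplane("top",[(325,228)],.0515)[0]; print("pad",pad)
# drawer fit
src=np.array([[65,-25],[65,-115],[-45,-115],[-45,-25],[10,50],[-23,-70]])/1e3
dst=np.r_[C[:,:2],[A[:2]],[pad[:2]]]
a=src-src.mean(0);b=dst-dst.mean(0);H=a.T@b;th=np.arctan2(H[0,1]-H[1,0],H[0,0]+H[1,1])
R=np.array([[np.cos(th),-np.sin(th)],[np.sin(th),np.cos(th)]]);t=dst.mean(0)-R@src.mean(0)
print("yaw",th,"t",t,"resid",(src@R.T+t-dst)*1e3)
P=cloud("top",d); L=(P[...,:2]-t)@R
zz=P[...,2]-.05; ok=(zz>.025)&(zz<.1)&(np.hypot(L[...,0]-.01,L[...,1]-.05)<.13)&(d>0)
for s in range(0,1):
    Q=np.c_[L[ok],zz[ok]]*1e3; tip=Q[Q[:,1]<-10]; q=tip[:,:2]-[10,50]
    print("jaw",len(q),"ang",np.arctan2(np.median(q[:,0]),-np.median(q[:,1])),"reach",np.hypot(*q.T).max(),"zmed",np.median(tip[:,2]),"allmaxz",Q[:,2].max())
fl=zz[(abs(L[...,0])<.15)&(abs(L[...,1])<.24)];print("floor med",np.median(fl))
print("pinch",r.pinch_z)
np.savez("dr.npz",R=R,t=t,th=th)
cv2.imwrite("pics/crop1.png",cv2.resize(im[120:320,180:400,::-1],None,fx=3.6,fy=3,interpolation=cv2.INTER_CUBIC)[:600,:800])
E
```

```text
disc ((246.08612060546875, 223.7589874267578), (66.10484313964844, 66.7127914428711), 53.868343353271484) 1587.0
axis [0.5822655  0.11867444 0.0595    ]
[[ 0.65437708  0.05395623  0.05      ]
 [ 0.67041468 -0.035325    0.05      ]
 [ 0.56259304 -0.0549003   0.05      ]
 [ 0.54384734  0.03180623  0.05      ]] [np.float64(0.09071021176496144), np.float64(0.10958420652496464), np.float64(0.08870977033253317), np.float64(0.11272730671891494)]
pad [ 0.57562675 -0.00682399  0.0515    ]
yaw 0.1983725432248114 t [0.58392195 0.06603053] resid [[-1.80301944  0.37440266]
 [-0.10395684  1.42065707]
 [-0.12506315 -0.68219297]
 [ 0.88397355  0.84625334]
 [ 1.60662709 -1.65373542]
 [-0.4585612  -0.30538469]]
jaw 771 ang -0.029590903867723194 reach 114.17324870443396 zmed 64.36141802516897 allmaxz 84.15514540636386
floor med 0.00043362415026519663
pinch 0.0187
```

```bash
cat >> h.py <<'E'
def shifts(pts):   # pts: drawer x,y mm + world z mm -> tool-frame shifts mm
    g=np.load("dr.npz"); o=status.get_obs(); T=cv2.Rodrigues(np.array(o["orientation"]))[0]
    print("t",round(float(o["clock"]),2),"tcp",np.round(o["tcp_pos"],4),"F",np.round(o["contact_force"],1),"toolx yaw rel drawer",np.arctan2(T[1,0],T[0,0])-g["th"])
    for x,y,z in pts:
        w=np.r_[g["R"]@[x/1e3,y/1e3]+g["t"],z/1e3]; print((x,y,z),np.round(w,3),np.round(T.T@(w-o["tcp_pos"])*1e3,1))
E
python3 - <<'E'
from h import *
shifts([(-38,-45,190),(-38,-45,80)])
E
```

```text
t 0.1 tcp [ 0.3011 -0.6035  0.1989] F [-0.1  0.5  0.4] toolx yaw rel drawer 0.26441773395601204
(-38, -45, 190) [0.556 0.014 0.19 ] [ 503.6 -439.3    9.6]
(-38, -45, 80) [0.556 0.014 0.08 ] [ 503.6 -439.1  119.6]
```

View pics/crop1.png

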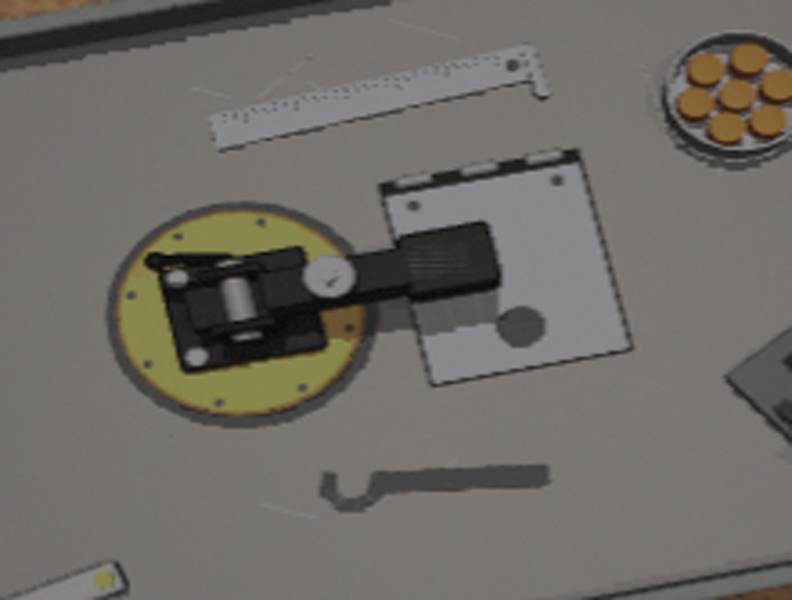

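The crop shows the jaw square over the hatch, ending at crop (498,255). The pad is free at crop (521,327). I'll travel over to the -x side of the jaw.

```bash
python3 -m creep '0 0 -0.15 50 -44 10 -1; 0 0 -0.3 100 -88 10 -1; 0 0 -0.3 150 -132 10 -1; 0 0 -0.3 200 -176 10 -1; 0 0 -0.3 250 -220 10 -1; 0 0 -0.3 300 -264 10 -1; 0 0 -0.3 350 -308 10 -1; 0 0 -0.3 400 -352 10 -1; 0 0 -0.3 450 -396 10 -1; 0 0 -0.3 504 -439 10 -1'
python3 - <<'E'
from h import *
shifts([(-38,-45,190),(-38,-45,80)])
E
```

```text
clock: 1.35
tcp_pos: [0.5387, -0.0248, 0.1897]
orientation: [2.916, 1.169, -0.0]
contact_force: [1.3, -0.3, 0.6]
grip_width: 0.0002
gripper_force: 0.0
t 1.35 tcp [ 0.5387 -0.0248  0.1897] F [ 1.3 -0.3  0.6] toolx yaw rel drawer 0.5640649893126188
(-38, -45, 190) [0.556 0.014 0.19 ] [ 39.3 -16.7  -0.3]
(-38, -45, 80) [0.556 0.014 0.08 ] [ 39.3 -16.7 109.7]
```

```bash
python3 -m creep '0 0 0 0 0 0 -1; 0 0 0 0 0 0 -1'
python3 - <<'E'
from h import *
shifts([(-38,-45,190),(-38,-45,80)])
im,d=grab_frame("top"); cv2.imwrite("pics/t1.png",im[:,:,::-1])
E
```

```text
clock: 1.6
tcp_pos: [0.5379, -0.0271, 0.1893]
orientation: [2.916, 1.17, -0.002]
contact_force: [-0.0, 0.1, -0.2]
grip_width: 0.0001
gripper_force: 0.0
t 1.6 tcp [ 0.5379 -0.0271  0.1893] F [-0.   0.1 -0.2] toolx yaw rel drawer 0.564572070194425
(-38, -45, 190) [0.556 0.014 0.19 ] [ 41.4 -17.8  -0.7]
(-38, -45, 80) [0.556 0.014 0.08 ] [ 41.5 -17.8 109.3]
```

View pics/t1.png

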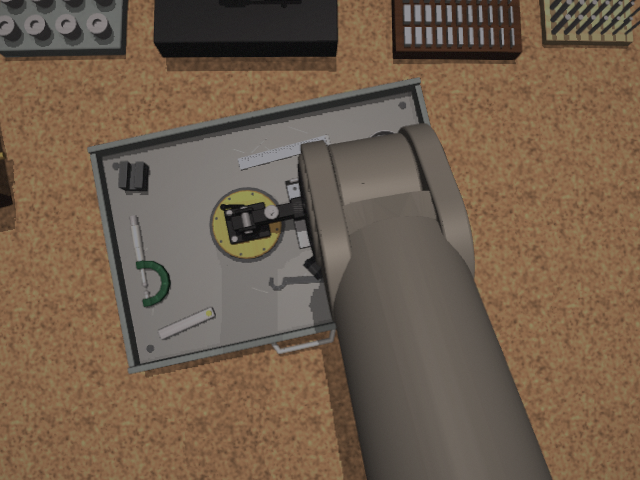

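The arm hides the hatch from above, but the turntable hasn't moved. I'll go down beside the jaw.

```bash
python3 -m creep '0 0 0 21 -9 0 -1; 0 0 0 41 -18 0 -1; 0 0 0 41 -18 25 -1; 0 0 0 41 -18 55 -1; 0 0 0 41 -18 85 -1; 0 0 0 41 -18 109 -1; 0 0 0 41 -18 109 -1; 0 0 0 41 -18 109 -1'
python3 - <<'E'
from h import *
P=[]
for f in (0.0,.2,.4,.6,.8,.95,1.1):
    s,c=np.sin(f),np.cos(f); P.append((10+93*s-28*c,50-93*c-28*s,80))
shifts(P)
im,d=grab_frame("scene"); cv2.imwrite("pics/s1.png",cv2.resize(im[160:400,170:570,::-1],None,fx=2,fy=2))
E
```

```text
clock: 2.65
tcp_pos: [0.5562, 0.0138, 0.0817]
orientation: [2.916, 1.167, 0.001]
contact_force: [-1.1, -0.1, -0.4]
grip_width: -0.0001
gripper_force: 0.0
t 2.65 tcp [0.5562 0.0138 0.0817] F [-1.1 -0.1 -0.4] toolx yaw rel drawer 0.56266970304172
(np.float64(-18.0), np.float64(-43.0), 80) [0.575 0.02  0.08 ] [18.   8.1  1.7]
(np.float64(1.0343835843859281), np.float64(-46.708933001497186), 80) [0.594 0.02  0.08 ] [32.1 21.3  1.7]
(np.float64(20.426198002623718), np.float64(-46.56238602691053), 80) [0.613 0.024 0.08 ] [48.6 31.6  1.8]
(np.float64(39.402352808267295), np.float64(-42.56620144166107), 80) [0.631 0.032 0.08 ] [66.8 38.3  1.8]
(np.float64(57.20632859193499), np.float64(-34.879694514473016), 80) [0.647 0.043 0.08 ] [85.9 41.3  1.8]
(np.float64(69.36051544042303), np.float64(-26.872161454243635), 80) [0.657 0.053 0.08 ] [100.5  41.    1.8]
(np.float64(80.18159308579733), np.float64(-17.13824537429888), 80) [0.666 0.065 0.08 ] [114.8  38.6   1.8]
```

View pics/s1.png

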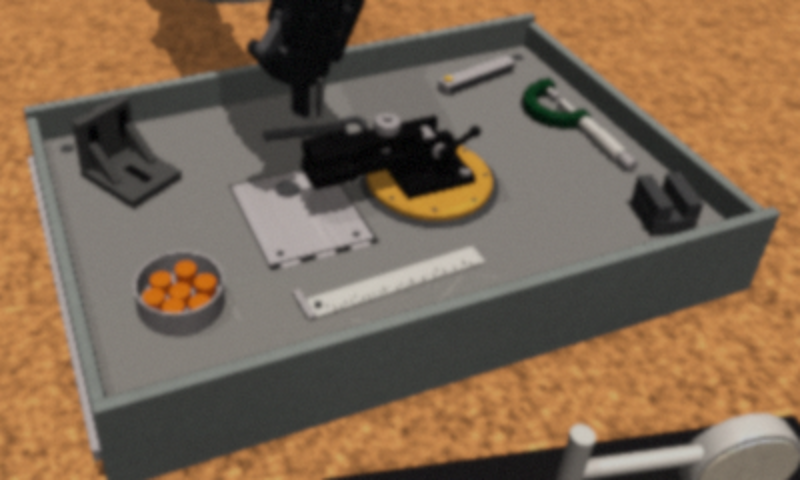

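The fingers stand behind the jaw at crop (308,100), clear of it, and the hatch is shut. I'll push along the arc slowly.

```bash
python3 -m creep '0 0 0 6 3 0 -1; 0 0 0 12 6 0 -1; 0 0 0 18 9 0 -1; 0 0 0 22 12 0 -1; 0 0 0 27 17 0 -1; 0 0 0 32 21 0 -1; 0 0 0 37 25 0 -1; 0 0 0 43 28 0 -1; 0 0 0 49 32 0 -1'
python3 - <<'E'
from h import *
P=[]
for f in (.4,.5,.6,.7,.8,.9,1.0,1.1):
    s,c=np.sin(f),np.cos(f); P.append((10+93*s-28*c,50-93*c-28*s,80))
shifts(P)
im,d=grab_frame("scene"); cv2.imwrite("pics/s2.png",cv2.resize(im[160:400,170:570,::-1],None,fx=2,fy=2))
E
```

```text
clock: 3.82
tcp_pos: [0.6135, 0.0257, 0.0807]
orientation: [-2.916, -1.17, 0.0]
contact_force: [-1.8, 0.6, 1.4]
grip_width: 0.0002
gripper_force: 0.9
t 3.83 tcp [0.6135 0.0257 0.0807] F [-1.8  0.6  1.4] toolx yaw rel drawer 0.5645646772701831
(np.float64(20.426198002623718), np.float64(-46.56238602691053), 80) [0.613 0.024 0.08 ] [-1.2  0.7  0.7]
(np.float64(30.01426335726044), np.float64(-45.039093336722345), 80) [0.622 0.028 0.08 ] [7.7 4.5 0.7]
(np.float64(39.402352808267295), np.float64(-42.56620144166107), 80) [0.631 0.032 0.08 ] [17.   7.5  0.7]
(np.float64(48.49666366913959), np.float64(-39.16841866011278), 80) [0.639 0.037 0.08 ] [26.5  9.5  0.7]
(np.float64(57.20632859193499), np.float64(-34.879694514473016), 80) [0.647 0.043 0.08 ] [36.1 10.5  0.7]
(np.float64(65.44432348377735), np.float64(-29.742880518741327), 80) [0.654 0.05  0.08 ] [45.8 10.6  0.7]
(np.float64(73.12833702282646), np.float64(-23.809302020358096), 80) [0.66  0.057 0.08 ] [55.5  9.7  0.7]
(np.float64(80.18159308579733), np.float64(-17.13824537429888), 80) [0.666 0.065 0.08 ] [65.   7.8  0.7]
```

View pics/s2.png

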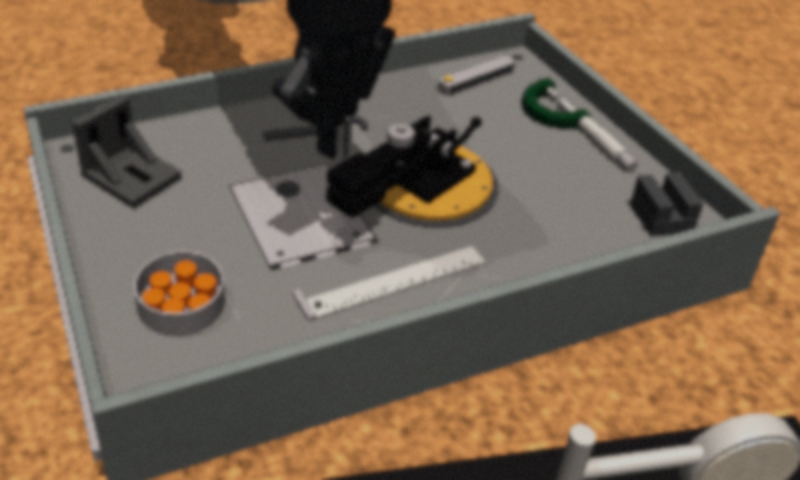

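The jaw is turning as meant, with its tip now at crop (350,195) and about 2 N on the fingers. I'll carry on past the clearance angle.

```bash
python3 -m creep '0 0 0 6 3 0 -1; 0 0 0 12 6 0 -1; 0 0 0 19 8 0 -1; 0 0 0 26 9 0 -1; 0 0 0 33 10 0 -1; 0 0 0 40 11 0 -1; 0 0 0 47 11 0 -1; 0 0 0 54 10 0 -1; 0 0 0 60 9 0 -1; 0 0 0 65 8 0 -1'
python3 - <<'E'
from h import *
shifts([(60,-60,80),(60,-60,190),(-90,-110,190)])
im,d=grab_frame("scene"); cv2.imwrite("pics/s3.png",cv2.resize(im[160:400,170:570,::-1],None,fx=2,fy=2))
E
```

```text
clock: 5.12
tcp_pos: [0.6659, 0.065, 0.0808]
orientation: [2.916, 1.169, 0.0]
contact_force: [-1.7, -0.2, 0.8]
grip_width: -0.0001
gripper_force: 0.9
t 5.12 tcp [0.6659 0.065  0.0808] F [-1.7 -0.2  0.8] toolx yaw rel drawer 0.5645270563353069
(60, -60, 80) [0.655 0.019 0.08 ] [-40.   25.4   0.8]
(60, -60, 190) [0.655 0.019 0.19 ] [ -40.    25.4 -109.2]
(-90, -110, 190) [ 0.517 -0.06   0.19 ] [-193.5  -12.6 -109.2]
```

View pics/s3.png

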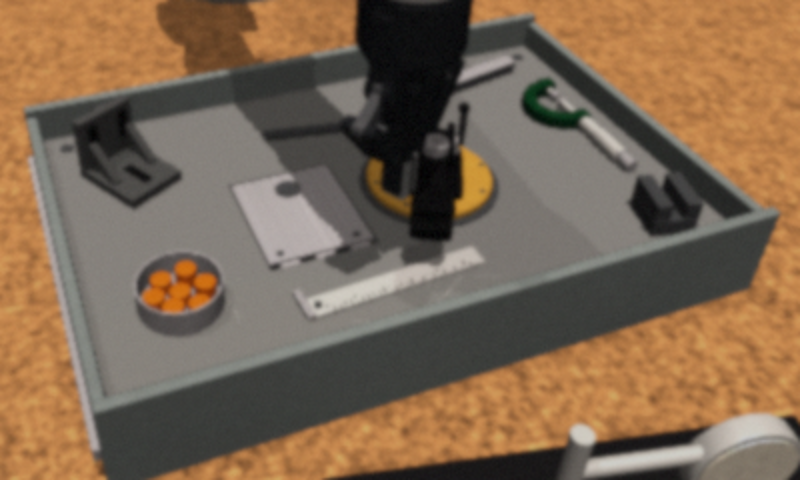

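The jaw now points to the back wall, tip at crop (430,225), and the whole hatch including the pad (290,188) is uncovered. I'll back off and go above the pad.

```bash
python3 -m creep '0 0 0 -13 9 0 -1; 0 0 0 -30 20 0 -1; 0 0 0 -40 25 -20 -1; 0 0 0 -65 13 -40 -1; 0 0 0 -90 1 -40 -1; 0 0 0 -115 -10 -40 -1; 0 0 0 -115 -10 -40 -1; 0 0 0 -115 -10 -40 -1'
python3 - <<'E'
from h import *
shifts([(-23,-70,51.5),(-23,-70,56)])
g=np.load("dr.npz")
for n in ("scene","top"):
    im,d=grab_frame(n); P=cloud(n,d); L=(P[...,:2]-g["t"])@g["R"]; zz=P[...,2]-.05
    q=(L-[.01,.05]); rr=np.hypot(q[...,0],q[...,1])
    ok=(zz>.055)&(zz<.075)&(rr>.08)&(rr<.12)&(L[...,0]>.03)&(d>0)
    if ok.any(): m=np.median(q[ok],0); print(n,ok.sum(),"jaw angle",np.arctan2(m[0],-m[1]))
    if n=="scene":
        hsv=cv2.cvtColor(im,cv2.COLOR_RGB2HSV); pu,pv=proj(n,[np.r_[g["R"]@[-.023,-.07]+g["t"],.0515]])[0]; print("expected pad px",pu,pv)
        cv2.circle(im,(int(pu),int(pv)),0,(255,0,0),1)
        cv2.imwrite("pics/s4.png",cv2.resize(im[200:320,250:450,::-1],None,fx=4,fy=4))
E
```

```text
clock: 6.18
tcp_pos: [0.5767, -0.0078, 0.1221]
orientation: [2.916, 1.168, 0.004]
contact_force: [0.6, 0.7, -0.1]
grip_width: -0.0001
gripper_force: 0.0
t 6.17 tcp [ 0.5767 -0.0078  0.1221] F [ 0.6  0.7 -0.1] toolx yaw rel drawer 0.563719180832378
(-23, -70, 51.5) [ 0.575 -0.007  0.052] [-0.8 -1.7 70.6]
(-23, -70, 56) [ 0.575 -0.007  0.056] [-0.7 -1.7 66.1]
scene 409 jaw angle 1.1025632975075894
expected pad px 313.1345276703843 253.35500975412359
top 469 jaw angle 1.096873933434345
```

View pics/s4.png

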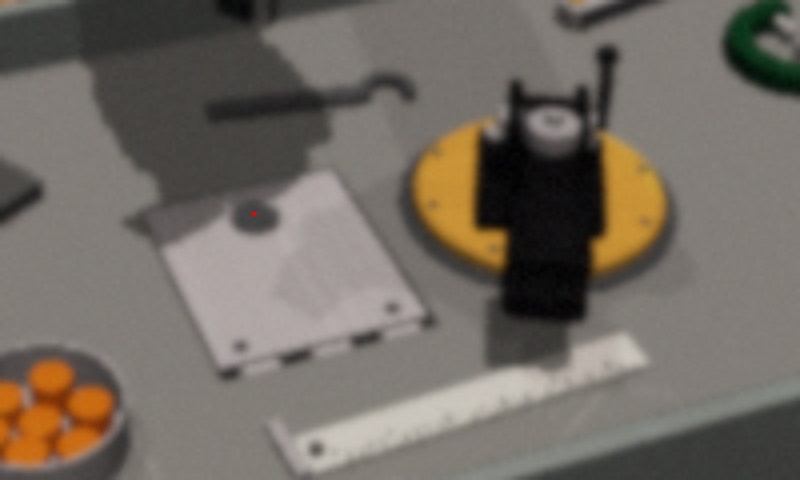

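The jaw is at 1.10 rad, clear of the hatch, and the predicted pad point falls on the pad. I'll come down to just above it.

```bash
python3 -m creep '0 0 0 -1 -2 20 -1; 0 0 0 -1 -2 40 -1; 0 0 0 -1 -2 55 -1; 0 0 0 -1 -2 64 -1; 0 0 0 -1 -2 68 -1; 0 0 0 -1 -2 68 -1; 0 0 0 -1 -2 68 -1'
python3 - <<'E'
from h import *
shifts([(-23,-70,51.5)])
E
```

```text
clock: 7.15
tcp_pos: [0.574, -0.0067, 0.0534]
orientation: [2.916, 1.169, 0.001]
contact_force: [0.6, 0.1, 0.9]
grip_width: -0.0004
gripper_force: 0.0
t 7.15 tcp [ 0.574  -0.0067  0.0534] F [0.6 0.1 0.9] toolx yaw rel drawer 0.5643694511951389
(-23, -70, 51.5) [ 0.575 -0.007  0.052] [0.6 1.1 1.9]
```

```bash
python3 -m creep '0 0 0 0 1 2 -1; 0 0 0 0 1 4 -1; 0 0 0 0 1 6 -1; 0 0 0 0 1 7 -1; 0 0 0 0 1 7 -1'
```

```text
clock: 7.78
tcp_pos: [0.5741, -0.0075, 0.0457]
orientation: [-2.916, -1.169, 0.0]
contact_force: [-0.1, -0.0, -0.1]
grip_width: 0.0002
gripper_force: 0.0
```

```bash
python3 - <<'E'
from h import *
shifts([(-23,-70,51.5)])
im,d=grab_frame("scene"); cv2.imwrite("pics/s5.png",cv2.resize(im[180:330,230:430,::-1],None,fx=4,fy=4))
print(status.get_obs()["contact_force"])
E
```

```text
t 7.78 tcp [ 0.5741 -0.0075  0.0457] F [-0.1 -0.  -0.1] toolx yaw rel drawer 0.5644638119697847
(-23, -70, 51.5) [ 0.575 -0.007  0.052] [ 1.   0.4 -5.8]
[ 0.25089017  0.48847561 -0.42180749]
```

View pics/s5.png

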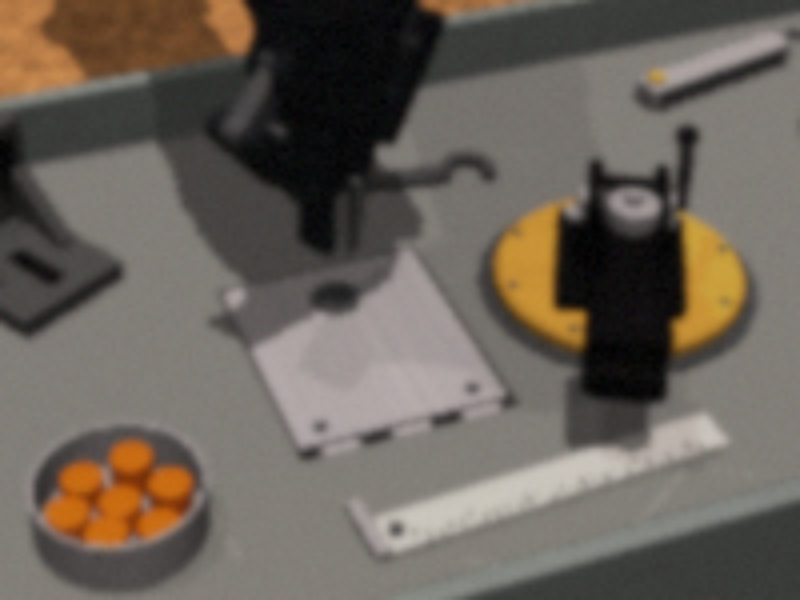

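The fingertips end at crop (330,245), still above the pad at crop (334,297), so the press hasn't touched it. I'll measure the true tip position from depth.

```bash
python3 - <<'E'
from h import *
im,d=grab_frame("scene"); P=cloud("scene",d)
for v in range(225,256,2):
    print(v,[tuple(np.round(P[v,u]*1e3).astype(int)) for u in (307,310,313,318)], im[v,310])
print(proj("scene",[status.get_obs()["tcp_pos"]]))
E
```

```text
225 [(np.int64(604), np.int64(-21), np.int64(134)), (np.int64(599), np.int64(-15), np.int64(129)), (np.int64(594), np.int64(-10), np.int64(125)), (np.int64(581), np.int64(0), np.int64(115))] [ 9  9 12]
227 [(np.int64(604), np.int64(-21), np.int64(129)), (np.int64(599), np.int64(-15), np.int64(125)), (np.int64(593), np.int64(-10), np.int64(120)), (np.int64(584), np.int64(0), np.int64(113))] [11 12 12]
229 [(np.int64(605), np.int64(-21), np.int64(126)), (np.int64(592), np.int64(-14), np.int64(116)), (np.int64(585), np.int64(-8), np.int64(111)), (np.int64(583), np.int64(0), np.int64(109))] [13 13 15]
231 [(np.int64(584), np.int64(-18), np.int64(107)), (np.int64(589), np.int64(-14), np.int64(110)), (np.int64(586), np.int64(-9), np.int64(107)), (np.int64(583), np.int64(0), np.int64(104))] [ 8  8 10]
233 [(np.int64(584), np.int64(-18), np.int64(103)), (np.int64(588), np.int64(-14), np.int64(105)), (np.int64(585), np.int64(-9), np.int64(103)), (np.int64(584), np.int64(0), np.int64(101))] [ 8 11 10]
235 [(np.int64(584), np.int64(-19), np.int64(99)), (np.int64(590), np.int64(-14), np.int64(10
[... 1403 characters left out ...]
nt64(-6), np.int64(51)), (np.int64(563), np.int64(3), np.int64(50))] [93 89 88]
251 [(np.int64(566), np.int64(-17), np.int64(51)), (np.int64(568), np.int64(-12), np.int64(52)), (np.int64(570), np.int64(-7), np.int64(53)), (np.int64(567), np.int64(3), np.int64(49))] [64 61 60]
253 [(np.int64(571), np.int64(-17), np.int64(50)), (np.int64(575), np.int64(-13), np.int64(53)), (np.int64(574), np.int64(-7), np.int64(52)), (np.int64(575), np.int64(1), np.int64(52))] [36 37 37]
255 [(np.int64(578), np.int64(-18), np.int64(51)), (np.int64(579), np.int64(-13), np.int64(52)), (np.int64(582), np.int64(-8), np.int64(53)), (np.int64(582), np.int64(0), np.int64(52))] [45 45 44]
[[312.89103841 255.59131546]]
```

```bash
python3 - <<'E'
from h import *
# fingertip pixel in s1 (tcp .5562 .0138 .0817): intersect with vertical plane x=.566
for name,uv,x in (("s1",(170+308/2,160+115/2),.566),("s5",(230+325/4,180+250/4),.584)):
    c,dd=ray("scene",[uv]); k=(x-c[0])/dd[0,0]; print(name,c+k*dd[0])
o=status.get_obs(); print(o["clock"],o["tcp_pos"],o["contact_force"],o["joints"],o["tau"])
im,d=grab_frame("top"); P=cloud("top",d); ok=(abs(P[...,0]-.574)<.06)&(abs(P[...,1]+.0075)<.06)&(P[...,2]>.07)
print(ok.sum(), np.percentile(P[ok][:,2],[0,1,50,100]) if ok.any() else "")
E
```

```text
s1 [0.566      0.01273767 0.1187134 ]
s5 [ 0.584      -0.01146063  0.08242369]
7.875 [ 0.57426399 -0.00745165  0.04580867] [-0.04739917  0.40202597 -0.48696761] [ 0.14473654  0.5233406  -0.31017067  1.90675778  0.2268644   0.74526863
 -1.10205263] [-6.66691926e-05 -5.42971230e+01 -3.19074400e+00 -2.07414955e+01
  9.65014100e-03  2.53480168e-03 -3.50084456e-04]
11043 [0.15957733 0.17081163 0.47545969 0.53854927]
```

Both views agree that the real fingertips sit about 36 mm higher than the reported TCP. The zero force fits that. I'll go down by feel.

```bash
python3 -m creep '0 0 0 0 0 6 -1; 0 0 0 0 0 12 -1; 0 0 0 0 0 18 -1; 0 0 0 0 0 23 -1; 0 0 0 0 0 23 -1; 0 0 0 0 0 23 -1'
python3 - <<'E'
from h import *
o=status.get_obs(); x,y,z=o["tcp_pos"]; print(o["clock"],o["tcp_pos"],o["contact_force"])
im,d=grab_frame("scene"); P=cloud("scene",d)
ok=(abs(P[...,0]-x)<.022)&(abs(P[...,1]-y)<.016)&(P[...,2]>.056)&(P[...,2]<.12)
print("lowest finger z",np.percentile(P[ok][:,2],[0,2,10]))
cv2.imwrite("pics/s6.png",cv2.resize(im[180:330,230:430,::-1],None,fx=4,fy=4))
E
```

```text
clock: 8.68
tcp_pos: [0.5743, -0.0075, 0.0229]
orientation: [2.916, 1.169, 0.0]
contact_force: [-0.4, -0.2, 0.1]
grip_width: -0.0002
gripper_force: 0.0
8.675 [ 0.57434368 -0.00745277  0.02286954] [-0.37758284 -0.18408534  0.07120705]
lowest finger z [0.05600304 0.05942807 0.06529287]
```

```bash
python3 -m creep '0 0 0 0 0 2 -1; 0 0 0 0 0 4 -1; 0 0 0 0 0 6 -1; 0 0 0 0 0 8 -1; 0 0 0 0 0 8 -1'
```

```text
clock: 9.35
tcp_pos: [0.5746, -0.0075, 0.015]
orientation: [2.916, 1.169, 0.001]
contact_force: [0.1, -0.1, 4.1]
grip_width: 0.0002
gripper_force: 1.9
```

```bash
python3 -m creep '0 0 0 0 0 1 -1; 0 0 0 0 0 2 -1; 0 0 0 0 0 2 -1'; python3 -m creep '0 0 0 0 0 1 -1; 0 0 0 0 0 1 -1'
```

```text
clock: 9.72
tcp_pos: [0.5747, -0.0075, 0.0143]
orientation: [2.915, 1.169, 0.001]
contact_force: [-5.0, -0.4, 15.9]
grip_width: -0.0
gripper_force: 8.7
clock: 9.98
tcp_pos: [0.5748, -0.0075, 0.0142]
orientation: [2.915, 1.169, 0.001]
contact_force: [-8.6, -0.4, 25.0]
grip_width: 0.0004
gripper_force: 12.9
```

It's on the stop with a firm reading, so the press is complete. I'll back straight off upward, then retreat.

```bash
python3 -m creep '0 0 0 0 0 -15 -1; 0 0 0 0 0 -45 -1; 0 0 0 0 0 -85 -1; 0 0 0 0 0 -130 -1; 0 0 0 0 0 -170 -1; 0 0 0 -30 30 -190 -1; 0 0 0 -55 70 -190 -1; 0 0 0 -80 120 -190 -1; 0 0 0 -100 170 -190 -1; 0 0 0 -120 220 -190 -1'
python3 -m creep '0 0 0 0 0 0 -1; 0 0 0 0 0 0 -1; 0 0 0 0 0 0 -1; 0 0 0 0 0 0 -1; 0 0 0 0 0 0 -1; 0 0 0 0 0 0 -1; 0 0 0 0 0 0 -1; 0 0 0 0 0 0 -1'
python3 - <<'E'
from h import *
g=np.load("dr.npz")
im,d=grab_frame("scene"); cv2.imwrite("pics/s7.png",cv2.resize(im[160:400,170:570,::-1],None,fx=2,fy=2))
P=cloud("scene",d); L=(P[...,:2]-g["t"])@g["R"]; zz=P[...,2]-.05
ok=(L[...,1]>-.11)&(L[...,1]<-.03)&(L[...,0]>-.03)&(L[...,0]<.06)&(zz<.1)&(d>0)
p=np.polyfit(L[ok][:,0],zz[ok],1); print(ok.sum(),"hatch angle",-np.arctan(p[0]),"max z",np.percentile(zz[ok],98))
q=L-[.01,.05]; rr=np.hypot(q[...,0],q[...,1]); ok=(zz>.055)&(zz<.075)&(rr>.08)&(rr<.12)&(L[...,0]>.08)&(d>0)
m=np.median(q[ok],0); print("jaw",np.arctan2(m[0],-m[1]))
E
```

```text
clock: 11.22
tcp_pos: [0.6397, -0.251, 0.2016]
orientation: [-2.915, -1.169, 0.0]
contact_force: [1.6, 0.3, 1.1]
grip_width: -0.0001
gripper_force: 0.0
clock: 12.22
tcp_pos: [0.6395, -0.2495, 0.2018]
orientation: [2.916, 1.169, 0.0]
contact_force: [-1.2, -0.6, 0.1]
grip_width: -0.0001
gripper_force: 0.0
3191 hatch angle 0.667563035398546 max z 0.07741383636092575
jaw 1.1046900277264387
```

View pics/s7.png

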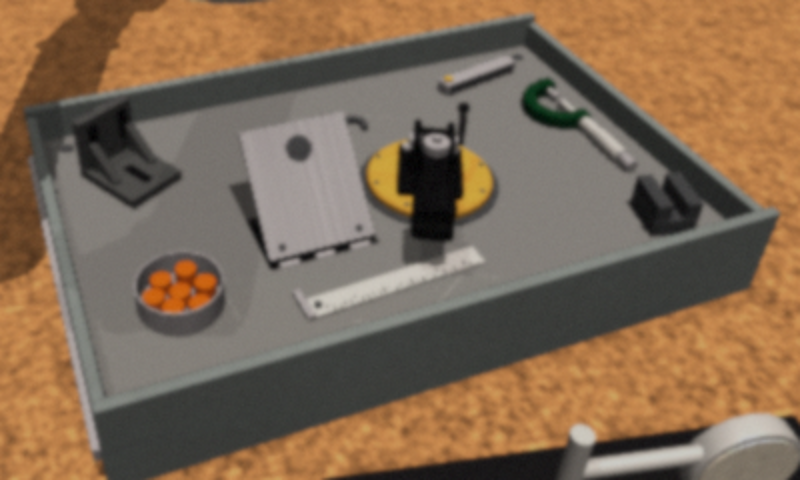

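The hatch stands fully open, with its free edge about 77–79 mm up as expected at 0.80 rad. The jaw is clear, the other tools look unmoved, and the arm is away.

```bash
python3 -c "
from bench import r
print(r.hand_in())"
```

```text
the job is handed in; nothing more can be done
None
```

I turned the holder to about 1.10 rad, clear of the hatch, then pressed the pad once; the hatch popped fully open and stayed up, the other tools look unmoved, and the job is handed in (the press reached about 25 N on the stop, because the real fingertips sat about 36 mm above the reported TCP and I had to find the pad by feel).

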